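# Open the bottle tote and hold its gate wide

## Robot

A 6-joint arm with a two-finger parallel gripper is mounted at the origin on the work surface. World frame = base frame: x ahead of the robot, y to its left, z up, the work surface at z = 0. Lengths are in m, angles in rad, forces in N, time in s.
With the tool pointing down it reaches from about 0.325 to 0.85 m from the base axis. Payload 15.5 kg.
Tool frame: the origin (TCP) lies at the very end of the fingers, on their centre line; the grasp point (between the pads) lies 19 mm behind it; z points along the fingers, y is the line along which they close (so a half turn about z gives the same grasp; the last joint's range is limited). The gripper opens to 91 mm and grips with 3 to 60 N. Pads are 32 mm wide; open, the fingers measure 118 mm over their backs; the gripper's body (76 mm by 178 mm) begins 60 mm behind the grasp point.
Start: joints at [1.087, 0.494, 1.345, -0, 1.302, -0.096], TCP at [0.236, 0.579, 0.214] pointing down, gripper open.
Joint ranges: [-2.91, 2.91], [-0.82, 2.16], [0.22, 2.67], [-1.22, 4.37], [0.12, 2.79], [-3.08, 3.08]. Speed limits (rad/s): [1.89, 1.89, 2.57, 3.01, 3.01, 3.01].

## Interface

Orientations are given as a rotation vector (axis times angle).
In Python, from bench import observe, cams, job gives the robot as it stands. The module is installed in compiled form; this text tells all that it offers.
- The arm moves only by the tool send_rows, never from a script. Its argument "series" is one flat list of numbers, 4 for each row, row after row: the shift along the tool's x, y, z scaled (see below), then the turn about the tool's z scaled (see below). A call has 1 to 20 rows; each row is the pose to reach, as a shift and turn from the pose commanded when the call began, along the tool's axes at that moment, turning the shorter way round; what a row does not reach only later rows make up. The controller multiplies each number of a shift by 10 cm and each number of a turn by 180 degrees. A row lasts 1/8 s, in which the tool goes at most 62.5 mm and 10.7 degrees, less where a joint would pass 70% of its speed; a pose out of reach is approached as far as the arm can. A call with a number of a shift or a turn outside -1 to 1 is refused whole. A call with a gripper value outside its range is refused whole. "fingers" is the gripper command: -1 is fully open, 1 is shut, values between are in proportion, set as the call begins (left out, the last holds). The fingers move at their own pace and stop on an object; "grip_force" is the grip in N (left out, the last holds). Time passes only in rows, so rows that repeat a pose let the fingers close. It gives the time, the measured TCP pose, the force, the opening and the grip force at its end, in the units of the state.
- observe(): the state, without advancing time (a new reading comes with each control period).
- cams.read_camera(name): name is "side" or "top"; returns a dict with "img" (384x512x3 uint8, blue, green, red), "depth" (384x512 float32, m along the optical axis (not along the pixel's ray), 0 where there is no reading), "fx", "fy", "cx", "cy" (pixels), "k1" (the pictures are not rectified: a ray, as slopes to the right and down, at radius r is drawn at 1 + k1 r^2 times it, then the intrinsics apply), "eye" and "attitude" of the camera in the world. Camera axes: x right, y up, looking along -z (the intrinsics and any distortion apply to the point x, -y, -z); pixel columns grow to the right and rows downward; lengths in m; the calibration is good to about 2 mm. A picture is of the moment at which its call begins.
- job.job_done(): hands the job in; it is judged then, once.
Trained networks look in the newest picture that a camera, given by its name, has taken for a name from the list of things; names that differ only in an ending like _2 or _b are one class to them, and where a whole thing is asked for, a point or a joint stands for the part that bears it (a point fixed in the world has none). Each returns a list of dicts, best first, with "conf" (0 to 1); they miss things now and then, are a little off and sometimes report something else, mostly with a low value. They report only what shows in the picture. A call takes as long as a camera call. They do not tell look-alikes from the thing itself.
- cams.regions_of(camera, query): "region" (384x512 bool, what is visible of it).
- cams.place_of(camera, query): "xyz" ([x, y, z] in m, in world coordinates, good to about 4 mm: a listed point, or the origin of a listed thing).
The state is a dict: "time_s": time; "joint_positions": joint angles; "qd": joint speeds; "effort": joint torques, N m; "eef_pos": TCP position; "ee_rot": TCP orientation; "wrist_force": force on the tool from outside, world axes, zero at the start; "torque": the same for the moment, N m; "finger_gap": opening from 0.0 (shut) to 1.0 (fully open); "grasp_force": force on a finger pad.
Only numpy, scipy, OpenCV 4.12 (cv2) and the standard library are available. Lean on these libraries where they do the work, as an engineer would, in place of code of your own. Each camera call takes 0.05 s, during which the arm holds its last target. There are 200 camera calls.

## Task

Open the blue bottle tote so that a colleague can slide the bottles out of its end: lift the loose lid off by its knob and lay it flat on the bench beside the tote without dropping it, then squeeze the two tabs of the safety catch on the tote's side fully together, and after it those of the bolt catch at the gate's corner. Swing the sprung gate out past its detent until it stands about square to the tote's end, and finish with the gripper still holding it wide there: do not let go of it. Leave the bottles and the measuring jug as they stand.

Things in the scene. Friction and masses are not known exactly. Their poses are not given: they have to be found in the camera images.
- tote: open-topped blue plastic tote, 300 (x) x 200 (y) x 150 mm high, walls 4 mm, fast on the bench. Origin: centre of its underside; z up. The gate fills its -x end (x = -150 mm) between two 20 mm posts: hinge at the +y post, both catches at the -y post. A steel plate 10 mm high with the sprung detent ball lies before the gate's foot, out to x = -210 mm.
- lid: loose blue lid, 307 x 200 mm, about 0.4 kg, on the tote's rim, axes along the tote's. Plate 5 mm thick, its underside 10 mm above the origin; a 10 mm skirt hangs 4 mm inside the tote's walls and a 10 mm lip outside the gate's top edge, so the gate cannot open under it. Origin: lid centre at the skirt's lower edge: z = 0 flat on the bench, 140 mm on the tote.
- lid_knob (a point): centre of the head of the lid's black mushroom knob, 45 mm above the lid's origin; head 30 mm across and 16 mm high (39 to 55 mm above the origin), stem 18 mm thick; the plate's top is 15 mm above the origin.
- safety_catch (a joint): steel safety catch on the tote's -y side wall: a strip that slides in the tote's +x direction, 0 m shut to 0.020 m squeezed home (released from about 0.016). Shut, its end stands behind the bolt's tail and blocks the bolt. It moves with about 4 N and stays where it is left.
- safety_tab (a point): top centre of the safety catch's moving tab, shut at tote x -89, y -118, z 190 mm; moves with the catch. Tab 6 (x) x 12 (y) mm, upright from z 140 to 190. The fixed tab, same section, is centred at tote x -59, y -118 (z 149 to 190). Squeeze both together along the tote's x: 36 mm over their outer faces shut, 16 mm squeezed.
- bolt_catch (a joint): steel bolt catch on the front of the tote's -y post: slides in the tote's -y direction, 0 m shut (its nose overlaps the gate's outside by 14 mm) to 0.020 m squeezed home (gate free from about 0.016). Moves only once the safety catch is released; about 4 N; stays where it is left.
- bolt_tab (a point): top centre of the bolt catch's moving tab, shut at tote x -157, y -77, z 190 mm; moves with the bolt. Tab 12 (x) x 6 (y) mm, upright from z 140 to 190. The fixed tab, same section, is centred at tote x -157, y -107 (z 149 to 190). Squeeze both together along the tote's y: 36 mm over their outer faces shut, 16 mm squeezed.
- gate_hinge (a joint): upright gate hinge: 0 rad shut, grows as the free end swings out (clockwise from above), 1.57 square to the tote's end, stop at 1.7. A spring always pulls it shut: 0.12 N m at 0, 0.28 at 1.57. The detent ball resists between 0.55 and 0.75 rad with about 0.6 N m more; let go past it, the gate springs back onto the ball, to 0.8 or further shut. Wide: 1.3 or more.
- gate: the gate: clear panel in an aluminium frame, 154 mm wide, 8 mm thick, from 26 to 150 mm above the bench, 0.3 kg, with its upright pull. Origin: on the hinge axis at bench level; when shut its axes lie along the tote's: the panel runs from y = -4 to -158 mm at x = 6 to 14 mm; it turns with the gate.
- gate_pull (a point): top centre of the gate's upright round pull, 14 mm thick, standing 40 mm clear (centre) of the gate's outer face; its top is 180 mm above the bench, free down to its bracket at 108 mm. In the gate's frame at x = -34, y = -105 mm.
- hinge_line (a point): a point on the gate's hinge axis, 150 mm above the bench; at tote x = -156, y = 82 mm.
- bottle_left: white dropper bottle with a red spout, 60 mm across, 134 mm high, loose in the rear half of the tote; origin at the centre of its foot. Leave it.
- bottle_right: the same kind of bottle beside it in the tote. Leave it.
- bottle_bench: the same kind of bottle on the bench to the left of the tote. Leave it.
- jug: clear plastic measuring jug, 100 mm across, 120 mm high, on the bench behind that bottle, left of the tote; origin at the centre of its foot. Leave it.
Mind the look-alikes: they are no part of the job. Leave any black, pink or yellow look-alike of the bottle_bench alone.

How it is judged:
By the outcome, as a careful person would: the job done as asked, in the order asked, and still so for the second after the job is handed in, while the arm keeps its last pose, push and grip.
It also fails if it takes over 72 s, if anything falls off the work surface, if the arm or the gripper's body presses on something with over 40 N, if the wrist force passes 120 N, or if a joint passes its speed limit or range.

## Working session

There is one attempt and no reset: what is moved stays moved. The work goes in short steps, Python scripts to look and compute and a tool call to move; the robot and the scene stay as the last step left them, time stands still between calls to the robot, and variables do not carry over. Pictures are saved under pics/ and viewed, at most 10 in all, crops included, and the job is handed in when it is done.

Besides the shell and the picture viewer there is one more tool, called after "Emit:" as name(argument=value, ...) on one line, values as JSON. send_rows: Moves the arm, as the interface text tells. Shifts and turns lie within -1 to 1; 1 stands for 10 cm of shift or 180 degrees of turn. Its arguments: {"type":"object","properties":{"series":{"type":"array","items":{"type":"number"}},"fingers":{"type":"number"},"grip_force":{"type":"number"}},"required":["series"]}

```bash
mkdir -p pics; cat > h.py <<'E'
import numpy as np, cv2
from scipy.spatial.transform import Rotation as R
from bench import observe, cams, job
def att(c):
    a=np.array(c["attitude"],float)
    if a.shape==(3,3): return a
    return (R.from_rotvec(a) if a.size==3 else R.from_quat(a)).as_matrix()
def proj(c,P):
    p=(np.atleast_2d(P)-np.array(c["eye"]))@att(c)
    u=p[:,0]/-p[:,2]; v=-p[:,1]/-p[:,2]; s=1+c["k1"]*(u*u+v*v)
    return np.c_[c["fx"]*u*s+c["cx"],c["fy"]*v*s+c["cy"]]
def ray(c,uv):
    d=(np.array(uv,float)-[c["cx"],c["cy"]])/[c["fx"],c["fy"]]; x=d.copy()
    for _ in range(20): x=d/(1+c["k1"]*(x@x))
    return att(c)@np.array([x[0],-x[1],-1.])
def px3(c,u,v):
    return np.array(c["eye"])+ray(c,(u,v))*c["depth"][int(v),int(u)]
E
python3 - <<'E'
from h import *
np.set_printoptions(precision=4,suppress=True)
s=observe(); print(s)
for n in ("side","top"):
    c=cams.read_camera(n); cv2.imwrite(f"pics/{n}0.png",c["img"]); print(n,c["eye"],c["attitude"],c["fx"],c["k1"])
    for q in ["tote","lid","lid_knob","safety_tab","bolt_tab","gate_pull","hinge_line","gate","bottle_bench","jug","bottle_left","bottle_right"]:
        print(n,q,[(round(d["conf"],2),np.round(d["xyz"],3), proj(c,d["xyz"])[0].round()) for d in cams.place_of(n,q)[:3]])
E
```

```text
{'time_s': 0.0, 'joint_positions': array([ 1.0875,  0.4942,  1.3461,  0.    ,  1.3025, -0.0955]), 'qd': array([-0.0009, -0.0008, -0.0013, -0.0013, -0.0001, -0.0015]), 'effort': array([ -0.0014, -87.8799, -38.186 ,   0.0706,   0.0529,  -0.    ]), 'eef_pos': array([0.2362, 0.5783, 0.2133]), 'ee_rot': array([-0.6052, -3.0824,  0.0018]), 'wrist_force': array([0.3678, 0.4194, 0.413 ]), 'torque': array([-0.0434, -0.0154,  0.0086]), 'grasp_force': 0.0, 'finger_gap': 0.9987780101401217}
side [ 0.6871 -0.0347  0.9382] [0.3005 0.0825 0.5204] 349.43934320835064 -0.015105173523366591
side tote [(0.4, array([ 0.452, -0.027,  0.194]), array([160., 237.]))]
side lid [(0.92, array([ 0.617, -0.078,  0.143]), array([215., 299.]))]
side lid_knob [(0.83, array([ 0.614, -0.076,  0.188]), array([212., 298.]))]
side safety_tab []
side bolt_tab [(0.62, array([ 0.457, -0.024,  0.192]), array([162., 238.])), (0.23, array([ 0.62 , -0.074,  0.141]), array([217., 298.]))]
side gate_pull []
side hinge_line [(0.43, array([0.563, 0.091, 0.149]), array([233., 220.]))]
side gate [(0.58, array([0.562, 0.089, 0.004]), 
[... 924 characters left out ...]
 [(0.77, array([0.465, 0.035, 0.178]), array([320., 227.]))]
top hinge_line [(0.59, array([0.558, 0.087, 0.148]), array([301., 195.]))]
top gate [(0.78, array([ 0.561,  0.086, -0.   ]), array([298., 199.]))]
top bottle_bench [(0.85, array([ 0.405,  0.348, -0.001]), array([215., 247.])), (0.59, array([ 0.45 ,  0.453, -0.   ]), array([183., 233.])), (0.59, array([ 0.34 ,  0.458, -0.001]), array([180., 268.]))]
top jug [(0.79, array([ 0.645,  0.445, -0.001]), array([187., 173.]))]
top bottle_left [(0.25, array([ 0.474, -0.105,  0.188]), array([370., 224.]))]
top bottle_right [(0.72, array([ 0.475, -0.104,  0.191]), array([370., 224.])), (0.16, array([0.466, 0.036, 0.182]), array([320., 226.]))]
```

```bash
python3 - <<'E'
from h import *
T=np.array([[0,0],[-156,82],[-157,-77],[-89,-118],[-190,-23]])/1e3
W=np.array([[.6165,-.078],[.5605,.089],[.4535,-.027],[.474,-.105],[.4655,.035]])
A=T-T.mean(0);B=W-W.mean(0)
th=np.arctan2((A[:,0]*B[:,1]-A[:,1]*B[:,0]).sum(),(A*B).sum())
Rm=np.array([[np.cos(th),-np.sin(th)],[np.sin(th),np.cos(th)]]); t=W.mean(0)-Rm@T.mean(0)
print(np.degrees(th),t,(T@Rm.T+t-W).round(4))
print(R.from_rotvec(observe()["ee_rot"]).as_matrix().round(3))
a=cv2.imread("pics/side0.png");b=cv2.imread("pics/top0.png")
for im,n in((a,"side"),(b,"top")):
    c=cams.read_camera(n)
    P=np.c_[T@Rm.T+t,[.195,.150,.19,.19,.18]]
    for u in proj(c,P): cv2.circle(im,tuple(int(x) for x in u),3,(0,255,0),1)
cv2.imwrite("pics/s1.png",cv2.resize(a,(800,600)));cv2.imwrite("pics/t1.png",cv2.resize(b,(800,600)))
E
```

```text
-43.06137972000224 [ 0.61907738 -0.07816839] [[ 0.0026 -0.0002]
 [ 0.0006 -0.0007]
 [-0.0017 -0.0002]
 [-0.0005  0.0014]
 [-0.0009 -0.0002]]
[[-0.926  0.378 -0.   ]
 [ 0.378  0.926 -0.   ]
 [ 0.    -0.    -1.   ]]
```

View pics/s1.png

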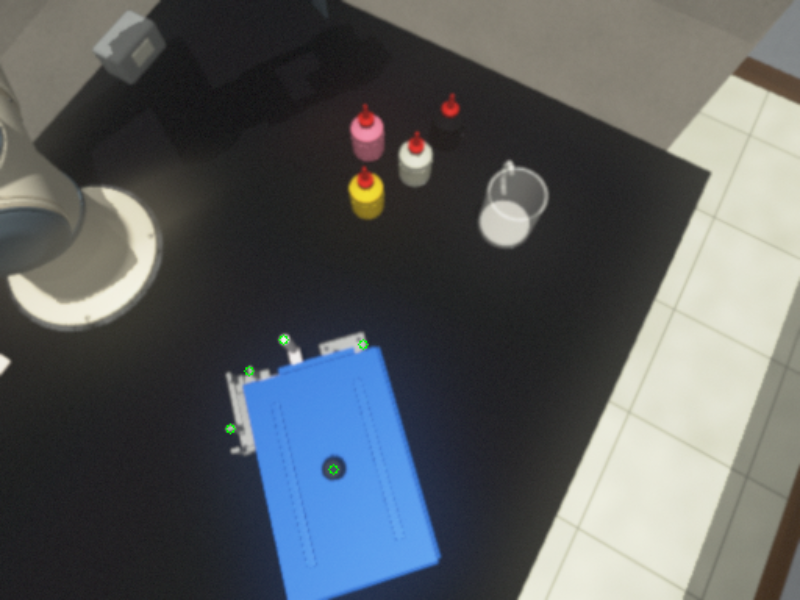

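View pics/t1.png

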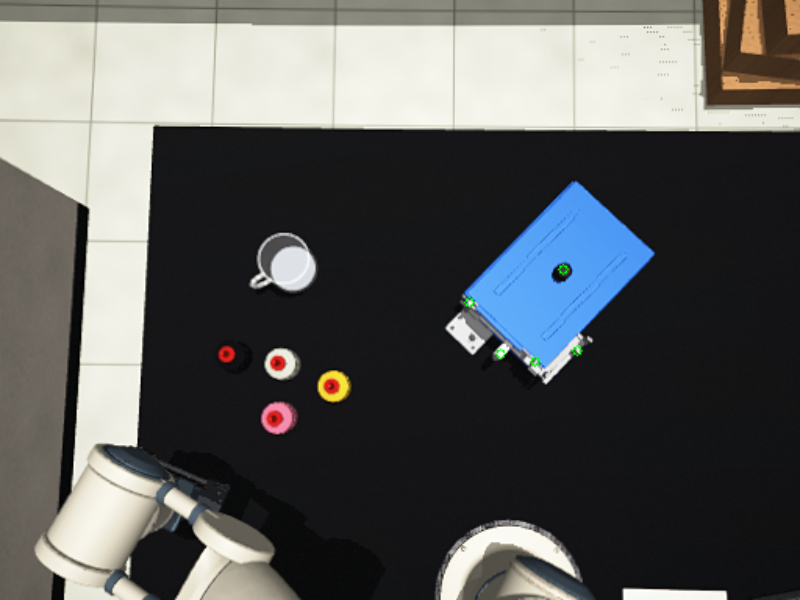

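The side view shows the blue lid with its black knob at (333,468), the catches at (250,371) and (230,428), and the gate pull near (290,350). The top view has the knob at (563,270), the bolt tab at (534,362), the safety tab at (577,350) and the pull at (500,353).

The only look-alikes are the bottles: pink (278,417), yellow (333,386), black (232,355) and white (281,363) in the top view. The only mushroom knob is the black one on the lid, and the fit overlay agrees, so I'll use that one.

```bash
cat >> h.py <<'E'
TH=np.radians(-43.06); ORG=np.array([.6190,-.0782])
RM=np.array([[np.cos(TH),-np.sin(TH)],[np.sin(TH),np.cos(TH)]])
def tw(x,y): return RM@np.array([x,y])+ORG       # tote -> world xy
def go(P,phi):                                   # shift & turn units to world TCP P, tool-x heading phi (deg)
    s=observe(); M=R.from_rotvec(s["ee_rot"]).as_matrix(); p=np.array(s["eef_pos"])
    cur=np.degrees(np.arctan2(M[1,0],M[0,0])); d=(cur-phi+180)%360-180
    print("target",np.round(P,4),"shift",((np.array(P)-p)@M/.1).round(3),"turn",round(d/180,4),"t",s["time_s"],"F",np.round(s["wrist_force"],1))
E
python3 - <<'E'
from h import *
rs=[];es=[]
for n in("side","top"):
    c=cams.read_camera(n); g=c["img"].max(2); u0=proj(c,[*tw(0,0),.185])[0].astype(int)
    w=g[u0[1]-14:u0[1]+15,u0[0]-14:u0[0]+15]; m=(w<70).astype(np.uint8)
    k,l,st,ce=cv2.connectedComponentsWithStats(m); i=1+np.argmax(st[1:,4]); uv=ce[i]+u0-14
    print(n,st[i],uv,u0); d=ray(c,uv); rs.append(d/np.linalg.norm(d)); es.append(np.array(c["eye"]))
    if n=="top": cv2.imwrite("pics/c2.png",cv2.resize(c["img"][150:250,290:430],(800,571),interpolation=2))
A=sum(np.eye(3)-np.outer(d,d) for d in rs); b=sum((np.eye(3)-np.outer(d,d))@e for d,e in zip(rs,es))
X=np.linalg.solve(A,b); print("knob",X.round(4),tw(0,0))
go([X[0],X[1],.27],136.94)
E
```

```text
Traceback (most recent call last):
ValueError: attempt to get argmax of an empty sequence
```

```bash
python3 - <<'E'
from h import *
rs=[];es=[]
for n in("side","top"):
    c=cams.read_camera(n); g=c["img"][...,0]; u0=proj(c,[*tw(0,0),.185])[0].astype(int)
    w=g[u0[1]-14:u0[1]+15,u0[0]-14:u0[0]+15]; m=(w<(int(w.min())+int(np.median(w)))/2).astype(np.uint8)
    k,l,st,ce=cv2.connectedComponentsWithStats(m); i=1+np.argmax(st[1:,4]); uv=ce[i]+u0-14
    print(n,st[i],uv,u0); d=ray(c,uv); rs.append(d/np.linalg.norm(d)); es.append(np.array(c["eye"]))
    if n=="top": cv2.imwrite("pics/c2.png",cv2.resize(c["img"][150:250,290:430],(800,571),interpolation=2))
A=sum(np.eye(3)-np.outer(d,d) for d in rs); b=sum((np.eye(3)-np.outer(d,d))@e for d,e in zip(rs,es))
X=np.linalg.solve(A,b); print("knob",X.round(4),tw(0,0))
go([X[0],X[1],.27],136.94)
E
```

```text
side [  7   7  15  15 189] [213.17989418 299.15343915] [213 299]
top [  8  11  13  12 115] [359.14782609 174.2173913 ] [359 172]
knob [ 0.6167 -0.0776  0.1766] [ 0.619  -0.0782]
target [ 0.6167 -0.0776  0.27  ] shift [-6.003 -4.636 -0.561] turn 0.1158 t 1.55 F [ 0.4 -0.2  0.2]
```

View pics/c2.png

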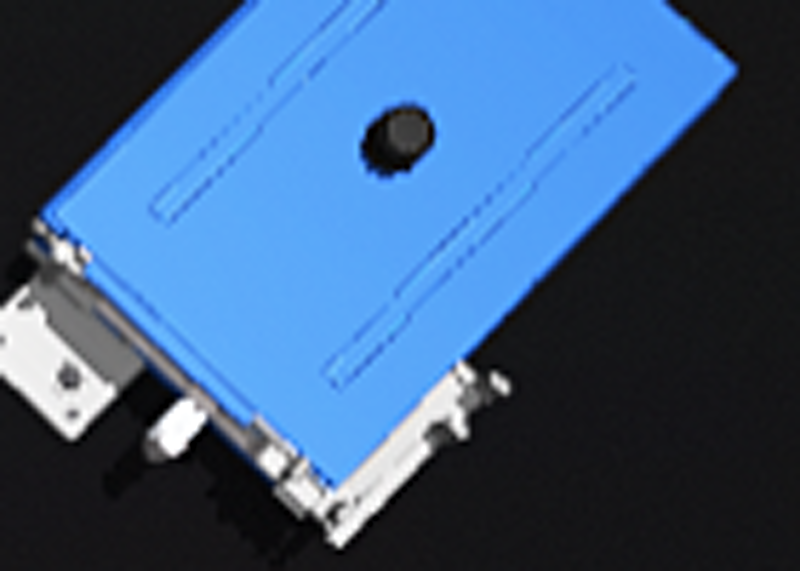

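The crop shows the black mushroom knob at (405,130) with its shadow, the gate pull at (175,430), the bolt tabs at (270,450) and the safety tabs at (470,385). The knob is the thing I want, so I'm moving over it.

Emit:
send_rows(series=[-0.25,-0.19,-0.2,0,-0.6,-0.46,-0.4,0,-1,-0.77,-0.56,0], fingers=-1)

```text
time_s: 1.92
eef_pos: [0.3003, 0.4688, 0.2707]
ee_rot: [0.604, 3.083, 0.001]
wrist_force: [0.3, -0.3, -0.4]
finger_gap: 0.995
grasp_force: 0.0
```

Emit:
send_rows(series=[-0.33,-0.26,0,0,-0.67,-0.52,0,0,-1,-0.77,0,0])

```text
time_s: 2.3
eef_pos: [0.3638, 0.3591, 0.2701]
ee_rot: [0.605, 3.082, 0.0]
wrist_force: [-0.3, 0.2, -0.2]
finger_gap: 1.0
grasp_force: 0.0
```

Emit:
send_rows(series=[-0.33,-0.26,0,0,-0.67,-0.52,0,0,-1,-0.77,0,0])

```text
time_s: 2.68
eef_pos: [0.4273, 0.25, 0.2701]
ee_rot: [0.605, 3.082, 0.0]
wrist_force: [0.2, 0.6, -0.8]
finger_gap: 1.002
grasp_force: 0.0
```

Emit:
send_rows(series=[-0.33,-0.26,0,0,-0.67,-0.52,0,0,-1,-0.77,0,0])

```text
time_s: 3.05
eef_pos: [0.4908, 0.1409, 0.2701]
ee_rot: [0.605, 3.082, 0.0]
wrist_force: [1.6, 0.7, 0.2]
finger_gap: 1.004
grasp_force: 0.0
```

Emit:
send_rows(series=[-0.33,-0.26,0,0,-0.67,-0.52,0,0,-1,-0.77,0,0])

```text
time_s: 3.42
eef_pos: [0.5542, 0.0317, 0.27]
ee_rot: [0.606, 3.082, 0.0]
wrist_force: [1.1, 0.3, -0.4]
finger_gap: 0.995
grasp_force: 0.0
```

Emit:
send_rows(series=[-0.33,-0.26,0,0.04,-0.67,-0.52,0,0.08,-0.9,-0.7,0,0.116,-1,-0.77,0,0.116,-1,-0.77,0,0.116])

```text
time_s: 4.05
eef_pos: [0.617, -0.076, 0.2697]
ee_rot: [-1.151, -2.923, -0.0]
wrist_force: [0.1, -0.2, -0.4]
finger_gap: 1.0
grasp_force: 0.0
```

```bash
python3 - <<'E'
from h import *
for n in("side","top"):
    cams.read_camera(n)
    print(n,[(d["conf"],d["xyz"]) for d in cams.place_of(n,"lid_knob")[:1]])
go([.6165,-.078,.164],136.94)
E
```

```text
side []
top [(0.7, [0.6145, -0.0774, 0.1859])]
target [ 0.6165 -0.078   0.164 ] shift [-0.02  -0.023  1.061] turn 0.0004 t 4.25 F [ 0.2 -0.  -0.7]
```

Emit:
send_rows(series=[-0.02,-0.02,0.3,0,-0.02,-0.02,0.65,0,-0.02,-0.02,0.9,0,-0.02,-0.02,1,0])

```text
time_s: 4.75
eef_pos: [0.6163, -0.078, 0.1689]
ee_rot: [-1.151, -2.921, 0.0]
wrist_force: [-0.3, -0.4, 0.0]
finger_gap: 0.998
grasp_force: 0.0
```

Emit:
send_rows(series=[0,0,0.05,0,0,0,0.05,0,0,0,0.05,0,0,0,0.05,0,0,0,0.05,0,0,0,0.05,0,0,0,0.05,0,0,0,0.05,0], fingers=1, grip_force=35)

```text
time_s: 5.75
eef_pos: [0.6173, -0.0788, 0.165]
ee_rot: [1.154, 2.922, 0.0]
wrist_force: [-0.6, 0.5, 1.4]
finger_gap: 0.315
grasp_force: 35.0
```

Emit:
send_rows(series=[0,0,-0.05,0,0,0,-0.15,0,0,0,-0.3,0,0,0,-0.5,0,0,0,-0.7,0,0,0,-0.85,0,0,0,-0.95,0,0,0,-0.95,0])

```text
time_s: 6.75
eef_pos: [0.6174, -0.0789, 0.2605]
ee_rot: [1.154, 2.921, 0.0]
wrist_force: [-1.1, -0.4, -5.6]
finger_gap: 0.31
grasp_force: 35.0
```

```bash
python3 - <<'E'
from h import *
x,y=tw(.03,-.265)
s=observe(); go([x,y,s["eef_pos"][2]],136.94); print(s["wrist_force"],s["torque"],s["finger_gap"])
c=cams.read_camera("side"); cv2.imwrite("pics/s3.png",c["img"])
E
```

```text
target [ 0.46   -0.2923  0.2605] shift [-3.090e-01 -2.634e+00 -1.000e-03] turn -0.0002 t 6.75 F [-1.1 -0.4 -5.6]
[-1.06159356 -0.3667193  -5.57487388] [-0.0732392  -0.02427596  0.00131319] 0.30998985851491917
```

View pics/s3.png

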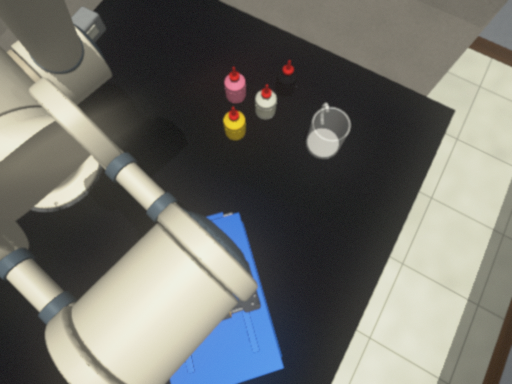

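The lid hangs level from the gripper (blue, partly hidden behind the wrist), and the bottles and jug at (235-330, 70-150) are untouched. I'm carrying it across to the free side.

Emit:
send_rows(series=[-0.03,-0.1,0,0,-0.05,-0.3,0,0,-0.08,-0.55,0,0,-0.1,-0.8,0,0,-0.1,-1,0,0])

```text
time_s: 7.42
eef_pos: [0.5546, -0.1602, 0.2597]
ee_rot: [-1.155, -2.921, 0.0]
wrist_force: [0.2, -0.5, -5.0]
finger_gap: 0.309
grasp_force: 35.0
```

Emit:
send_rows(series=[-0.03,-0.3,0,0,-0.06,-0.6,0,0,-0.1,-0.9,0,0])

```text
time_s: 7.8
eef_pos: [0.5006, -0.2323, 0.2599]
ee_rot: [-1.154, -2.922, 0.0]
wrist_force: [-0.0, -0.3, -4.4]
finger_gap: 0.313
grasp_force: 35.0
```

Emit:
send_rows(series=[-0.05,-0.25,0,0,-0.1,-0.5,0,0,-0.11,-0.65,0,0,-0.11,-0.73,0,0,-0.11,-0.73,0,0])

```text
time_s: 8.43
eef_pos: [0.4599, -0.292, 0.2599]
ee_rot: [-1.154, -2.922, -0.0]
wrist_force: [0.5, -0.9, -4.5]
finger_gap: 0.313
grasp_force: 35.0
```

Emit:
send_rows(series=[0,0,0.15,0,0,0,0.4,0,0,0,0.7,0,0,0,1,0])

```text
time_s: 8.93
eef_pos: [0.4602, -0.2912, 0.1581]
ee_rot: [-1.152, -2.922, -0.0]
wrist_force: [0.6, 0.4, -4.9]
finger_gap: 0.317
grasp_force: 35.0
```

Emit:
send_rows(series=[0,0,0.3,0,0,0,0.6,0,0,0,0.8,0,0,0,0.95,0,0,0,1,0,0,0,1,0])

```text
time_s: 9.68
eef_pos: [0.4602, -0.292, 0.0599]
ee_rot: [1.154, 2.922, 0.0]
wrist_force: [0.4, -0.6, -3.6]
finger_gap: 0.313
grasp_force: 35.0
```

```bash
python3 - <<'E'
from h import *
s=observe();print(s["wrist_force"],s["eef_pos"],s["finger_gap"],s["joint_positions"])
c=cams.read_camera("top"); print([(d["conf"],d["xyz"]) for d in cams.place_of("top","lid")[:2]])
E
```

```text
[ 0.37757954 -0.58235981 -3.63093773] [ 0.46024418 -0.29197457  0.05992972] 0.31332981562914874 [-6.74900314e-01  5.85098242e-01  1.70300535e+00  1.79387647e-05
  8.53485306e-01 -1.49366091e+00]
[]
```

35 mm of descent should remain, so I'm easing down until it touches.

Emit:
send_rows(series=[0,0,0.1,0,0,0,0.2,0,0,0,0.26,0,0,0,0.3,0,0,0,0.325,0,0,0,0.335,0,0,0,0.345,0,0,0,0.345,0])

```text
time_s: 10.78
eef_pos: [0.4602, -0.2921, 0.0255]
ee_rot: [1.154, 2.922, -0.0]
wrist_force: [-0.1, -0.1, -5.3]
finger_gap: 0.31
grasp_force: 35.0
```

Emit:
send_rows(series=[0,0,0.006,0,0,0,0.012,0,0,0,0.018,0,0,0,0.018,0])

```text
time_s: 11.28
eef_pos: [0.4603, -0.2921, 0.0248]
ee_rot: [1.153, 2.921, -0.001]
wrist_force: [-5.0, 3.8, 21.4]
finger_gap: 0.31
grasp_force: 35.0
```

Emit:
send_rows(series=[0,0,-0.01,0,0,0,-0.01,0])

```text
time_s: 11.52
eef_pos: [0.4602, -0.2921, 0.0249]
ee_rot: [1.154, 2.922, -0.0]
wrist_force: [-2.1, 1.0, 7.0]
finger_gap: 0.311
grasp_force: 35.0
```

Emit:
send_rows(series=[0,0,0,0,0,0,0,0,0,0,0,0,0,0,0,0,0,0,0,0], fingers=-1)

```text
time_s: 12.15
eef_pos: [0.4601, -0.2921, 0.0246]
ee_rot: [-1.154, -2.922, -0.0]
wrist_force: [1.0, 0.0, 0.4]
finger_gap: 0.83
grasp_force: 0.0
```

Emit:
send_rows(series=[0,0,-0.15,0,0,0,-0.4,0,0,0,-0.7,0,0,0,-1,0])

```text
time_s: 12.65
eef_pos: [0.4601, -0.292, 0.1266]
ee_rot: [1.154, 2.922, -0.0]
wrist_force: [-0.6, 0.5, -0.2]
finger_gap: 1.0
grasp_force: 0.0
```

Emit:
send_rows(series=[0,0,-0.4,0,0,0,-0.8,0,0,0,-1,0,0,0,-1,0])

```text
time_s: 13.15
eef_pos: [0.4607, -0.2924, 0.2269]
ee_rot: [1.153, 2.919, -0.002]
wrist_force: [-0.5, 0.0, -0.0]
finger_gap: 1.002
grasp_force: 0.0
```

```bash
python3 - <<'E'
from h import *
for n in("side","top"):
    c=cams.read_camera(n); cv2.imwrite(f"pics/{n}4.png",c["img"])
    for q in("lid","safety_tab","bolt_tab","gate_pull","hinge_line"): print(n,q,[(round(d["conf"],2),np.round(d["xyz"],4)) for d in cams.place_of(n,q)[:2]])
x,y=tw(-.064,-.118); go([x,y,.225],46.94)
E
```

```text
side lid [(0.97, array([ 0.4604, -0.2888, -0.0011]))]
side safety_tab [(0.59, array([ 0.4763, -0.1028,  0.1885])), (0.3, array([ 0.6437, -0.1661,  0.0086]))]
side bolt_tab [(0.4, array([ 0.453 , -0.0238,  0.1922])), (0.17, array([ 0.6194, -0.0776,  0.0029]))]
side gate_pull [(0.57, array([0.4618, 0.0346, 0.1822]))]
side hinge_line [(0.58, array([0.565 , 0.0899, 0.1472])), (0.2, array([ 0.6443, -0.1656,  0.0088]))]
top lid [(0.76, array([ 0.462 , -0.2939,  0.0009])), (0.21, array([ 0.4468,  0.4532, -0.0026]))]
top safety_tab [(0.48, array([ 0.4725, -0.1063,  0.1902]))]
top bolt_tab []
top gate_pull [(0.85, array([0.4656, 0.0338, 0.1789]))]
top hinge_line [(0.76, array([0.5587, 0.0896, 0.1497])), (0.33, array([ 0.4536, -0.0269,  0.19  ]))]
target [ 0.4917 -0.1207  0.225 ] shift [ 0.939  1.467 -0.005] turn 0.4998 t 13.75 F [0.6 0.8 0.5]
```

Emit:
send_rows(series=[0.15,0.2,0,0,0.3,0.45,0,0,0.45,0.7,0,0])

```text
time_s: 14.12
eef_pos: [0.4752, -0.2094, 0.2246]
ee_rot: [-1.155, -2.922, -0.0]
wrist_force: [1.2, 0.3, -0.3]
finger_gap: 0.998
grasp_force: 0.0
```

Emit:
send_rows(series=[0.1,0.2,0,0.055,0.2,0.4,0,0.11,0.3,0.55,0,0.165,0.4,0.67,0,0.22,0.49,0.77,0,0.275,0.49,0.77,0,0.33,0.49,0.77,0,0.385,0.49,0.77,0,0.44,0.49,0.77,0,0.48,0.49,0.77,0,0.5,0.49,0.77,0,0.5,0.49,0.77,0,0.5], fingers=-0.4)

```text
time_s: 15.62
eef_pos: [0.4919, -0.1205, 0.2246]
ee_rot: [2.881, 1.253, -0.0]
wrist_force: [0.0, -0.6, 0.4]
finger_gap: 0.699
grasp_force: 0.0
```

```bash
python3 - <<'E'
from h import *
x,y=tw(-.064,-.118); go([x,y,.162],46.94); print(observe()["joint_positions"],observe()["finger_gap"])
c=cams.read_camera("top"); cv2.imwrite("pics/t5.png",cv2.resize(c["img"][150:290,290:470],(771,600),interpolation=2))
E
```

```text
target [ 0.4917 -0.1207  0.162 ] shift [-0.003 -0.     0.626] turn 0.0003 t 15.625 F [ 0.  -0.6  0.4]
[-3.58094868e-01  3.15834117e-01  1.61760582e+00 -7.07203095e-05
  1.20814894e+00  3.92509359e-01] 0.6991942097085397
```

View pics/t5.png

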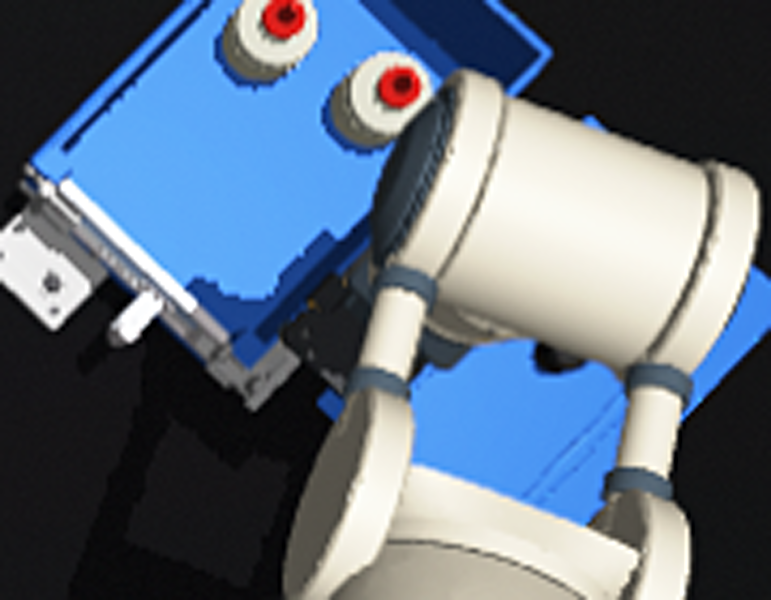

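The lid lies flat on the bench below, both tote bottles still stand, and the wrist hides the tabs around (300,320). I'm descending with the fingers wider.

Emit:
send_rows(series=[0,0,0.02,0,0,0,0.1,0,0,0,0.2,0,0,0,0.3,0,0,0,0.42,0,0,0,0.52,0,0,0,0.6,0,0,0,0.62,0,0,0,0.62,0], fingers=-0.7)

```text
time_s: 16.8
eef_pos: [0.492, -0.1205, 0.1626]
ee_rot: [2.882, 1.25, -0.0]
wrist_force: [-0.5, -0.2, 0.3]
finger_gap: 0.848
grasp_force: 0.0
```

Emit:
send_rows(series=[0,0,0,0,0,0,0,0,0,0,0,0,0,0,0,0,0,0,0,0,0,0,0,0,0,0,0,0,0,0,0,0,0,0,0,0], fingers=1, grip_force=15)

```text
time_s: 17.92
eef_pos: [0.4902, -0.1195, 0.1624]
ee_rot: [-2.879, -1.249, 0.003]
wrist_force: [-10.5, 8.6, 9.6]
finger_gap: 0.167
grasp_force: 15.0
```

Emit:
send_rows(series=[0,-0.01,0,0,0,-0.02,0,0,0,-0.02,0,0,0,-0.02,0,0], grip_force=20)

```text
time_s: 18.42
eef_pos: [0.4903, -0.1194, 0.1625]
ee_rot: [2.882, 1.25, -0.001]
wrist_force: [-4.0, -4.0, -3.2]
finger_gap: 0.17
grasp_force: 20.0
```

Emit:
send_rows(series=[0,0,0,0,0,0,0,0,0,0,0,0,0,0,0,0,0,0,-0.2,0,0,0,-0.4,0,0,0,-0.6,0,0,0,-0.63,0], fingers=-0.5)

```text
time_s: 19.42
eef_pos: [0.4911, -0.1193, 0.2266]
ee_rot: [2.881, 1.25, 0.003]
wrist_force: [-0.6, 0.2, -0.4]
finger_gap: 0.751
grasp_force: 0.0
```

```bash
python3 - <<'E'
from h import *
x,y=tw(-.157,-.102); go([x,y,.225],136.94)
for n in("side","top"):
    cams.read_camera(n)
    for q in("safety_tab","bolt_tab"): print(n,q,[(round(d["conf"],2),(RM.T@(np.array(d["xyz"][:2])-ORG)).round(4)) for d in cams.place_of(n,q)[:2]])
E
```

```text
target [ 0.4346 -0.0455  0.225 ] shift [ 0.153 -0.916  0.014] turn -0.5002 t 19.425 F [-0.6  0.2 -0.4]
side safety_tab [(0.5, array([-0.0703, -0.1158]))]
side bolt_tab [(0.66, array([-0.1543, -0.0756])), (0.65, array([-0.4904,  0.2765]))]
top safety_tab []
top bolt_tab [(0.44, array([-0.1552, -0.0759]))]
```

Emit:
send_rows(series=[0.05,-0.2,0,-0.055,0.1,-0.4,0,-0.11,0.153,-0.6,0,-0.165,0.153,-0.8,0,-0.22,0.153,-0.916,0,-0.275,0.153,-0.916,0,-0.33,0.153,-0.916,0,-0.385,0.153,-0.916,0,-0.44,0.153,-0.916,0,-0.48,0.153,-0.916,0,-0.5,0.153,-0.916,0,-0.5,0.153,-0.916,0,-0.5])

```text
time_s: 21.22
eef_pos: [0.4339, -0.0453, 0.2254]
ee_rot: [-1.156, -2.921, 0.0]
wrist_force: [0.7, -0.6, 0.3]
finger_gap: 0.75
grasp_force: 0.0
```

```bash
python3 - <<'E'
from h import *
x,y=tw(-.157,-.102); go([x,y,.162],136.94)
E
```

```text
target [ 0.4346 -0.0455  0.162 ] shift [-0.007  0.003  0.634] turn -0.0007 t 21.225 F [ 0.7 -0.6  0.3]
```

Emit:
send_rows(series=[0,0,0.1,0,0,0,0.2,0,0,0,0.3,0,0,0,0.42,0,0,0,0.52,0,0,0,0.6,0,0,0,0.63,0,0,0,0.63,0])

```text
time_s: 22.22
eef_pos: [0.4341, -0.0454, 0.1626]
ee_rot: [-1.154, -2.922, 0.0]
wrist_force: [-0.6, -0.2, -0.8]
finger_gap: 0.75
grasp_force: 0.0
```

Emit:
send_rows(series=[0,0,0,0,0,0,0,0,0,0,0,0,0,0,0,0,0,0,0,0,0,0,0,0,0,0,0,0,0,0,0,0,0,0,0,0], fingers=1, grip_force=15)

```text
time_s: 23.35
eef_pos: [0.4346, -0.0451, 0.1627]
ee_rot: [1.154, 2.921, 0.001]
wrist_force: [4.9, 5.9, 0.3]
finger_gap: 0.169
grasp_force: 15.0
```

Emit:
send_rows(series=[0,0.008,0,0,0,0.01,0,0,0,0.01,0,0,0,0.01,0,0], grip_force=20)

```text
time_s: 23.85
eef_pos: [0.4346, -0.0451, 0.1627]
ee_rot: [1.154, 2.922, -0.001]
wrist_force: [-1.3, -4.4, 6.2]
finger_gap: 0.168
grasp_force: 20.0
```

Emit:
send_rows(series=[0,0,0,0,0,0,0,0,0,0,0,0,0,0,0,0,0,0,-0.2,0,0,0,-0.4,0,0,0,-0.6,0,0,0,-0.63,0], fingers=-0.5)

```text
time_s: 24.85
eef_pos: [0.4353, -0.0447, 0.2265]
ee_rot: [1.153, 2.92, 0.0]
wrist_force: [-1.0, -0.4, -0.1]
finger_gap: 0.75
grasp_force: 0.0
```

```bash
python3 - <<'E'
from h import *
x,y=tw(-.190,-.023); go([x,y,.225],136.94)
for n in("side","top"):
    cams.read_camera(n)
    for q in("bolt_tab","gate_pull","safety_tab"): print(n,q,[(round(d["conf"],2),np.round(d["xyz"],4),(RM.T@(np.array(d["xyz"][:2])-ORG)).round(4)) for d in cams.place_of(n,q)[:2]])
E
```

```text
target [0.4645 0.0347 0.225 ] shift [0.33  0.78  0.015] turn -0.0002 t 24.85 F [-1.  -0.4 -0.1]
side bolt_tab [(0.51, array([ 0.4402, -0.0387,  0.1915]), array([-0.1576, -0.0932]))]
side gate_pull [(0.92, array([0.4646, 0.0379, 0.1805]), array([-0.1921, -0.0206])), (0.54, array([ 0.6918, -0.0827,  0.0053]), array([0.0563, 0.0464]))]
side safety_tab [(0.57, array([ 0.4852, -0.1158,  0.1871]), array([-0.0721, -0.1188])), (0.25, array([ 0.6884, -0.081 ,  0.0063]), array([0.0526, 0.0453]))]
top bolt_tab []
top gate_pull [(0.82, array([0.4672, 0.0362, 0.1798]), array([-0.189 , -0.0201]))]
top safety_tab []
```

Emit:
send_rows(series=[0.1,0.25,0,0,0.25,0.55,0,0,0.33,0.79,0,0,0.33,0.79,0,0,0.33,0.79,0.25,0,0.33,0.79,0.5,0,0.33,0.79,0.75,0,0.33,0.79,0.9,0,0.33,0.79,0.92,0,0.33,0.79,0.92,0])

```text
time_s: 26.5
eef_pos: [0.4647, 0.0353, 0.134]
ee_rot: [1.154, 2.922, -0.0]
wrist_force: [0.7, 0.4, -0.4]
finger_gap: 0.747
grasp_force: 0.0
```

Emit:
send_rows(series=[0,0,0,0,0,0,0,0,0,0,0,0,0,0,0,0,0,0,0,0,0,0,0,0,0,0,0,0,0,0,0,0,0,0,0,0], fingers=1, grip_force=30)

```text
time_s: 27.62
eef_pos: [0.4646, 0.0356, 0.1336]
ee_rot: [1.154, 2.922, 0.0]
wrist_force: [0.4, 1.0, -0.4]
finger_gap: 0.149
grasp_force: 30.0
```

```bash
python3 - <<'E'
from h import *
s=observe(); M=R.from_rotvec(s["ee_rot"]).as_matrix(); p=s["eef_pos"]
print("tote",RM.T@(p[:2]-ORG),s["wrist_force"],s["finger_gap"])
h=tw(-.156,.082); v=p[:2]-h; print("r",np.hypot(*v))
for a in np.radians([4,8,12,16,20,24,28,32,36,40,44,48,52,56,60,64,68,72,76,80,84,86,88]):
    w=np.array([v[0]*np.cos(a)+v[1]*np.sin(a),-v[0]*np.sin(a)+v[1]*np.cos(a)])-v
    print(round(np.degrees(a)),(np.r_[w,0]@M/.1)[:2].round(3),round(np.degrees(a)/180,3))
E
```

```text
tote [-0.19048498 -0.02223123] [ 0.43465082  0.96308822 -0.42188676] 0.14882631331214455
r 0.10978780837711632
4 [0.072 0.027] 0.022
8 [0.142 0.058] 0.044
12 [0.209 0.094] 0.067
16 [0.274 0.135] 0.089
20 [0.336 0.181] 0.111
24 [0.394 0.23 ] 0.133
28 [0.449 0.284] 0.156
32 [0.5   0.341] 0.178
36 [0.547 0.401] 0.2
40 [0.59  0.465] 0.222
44 [0.628 0.532] 0.244
48 [0.661 0.601] 0.267
52 [0.689 0.672] 0.289
56 [0.713 0.745] 0.311
60 [0.731 0.819] 0.333
64 [0.744 0.895] 0.356
68 [0.751 0.971] 0.378
72 [0.754 1.048] 0.4
76 [0.751 1.124] 0.422
80 [0.742 1.2  ] 0.444
84 [0.729 1.276] 0.467
86 [0.72  1.313] 0.478
88 [0.71 1.35] 0.489
```

Emit:
send_rows(series=[0.036,0.013,0,0.011,0.072,0.027,0,0.022,0.142,0.058,0,0.044,0.209,0.094,0,0.067,0.274,0.135,0,0.089,0.336,0.181,0,0.111,0.394,0.23,0,0.133,0.449,0.284,0,0.156,0.449,0.284,0,0.156])

```text
time_s: 28.75
eef_pos: [0.4509, 0.0872, 0.1336]
ee_rot: [-1.827, -2.556, 0.001]
wrist_force: [-2.6, -1.9, 1.9]
finger_gap: 0.145
grasp_force: 30.0
```

```bash
cat > arc.py <<'E'
from h import *
import sys
s=observe(); M=R.from_rotvec(s["ee_rot"]).as_matrix(); p=s["eef_pos"]
h=tw(-.156,.082); v=p[:2]-h; t0=RM.T@v
a0=np.arctan2(-.105,-.034)-np.arctan2(t0[1],t0[0]); a0=np.degrees((a0+np.pi)%(2*np.pi)-np.pi)
print("angle",a0,"r",np.hypot(*v),s["wrist_force"],s["finger_gap"])
for n in("side","top"):
    cams.read_camera(n); print([(round(d["conf"],2),np.round(d["xyz"],4)) for d in cams.place_of(n,"gate_pull")[:1]],p)
v=v*.1104/np.hypot(*v)
for g in map(float,sys.argv[1:]):
    a=np.radians(g-a0); w=h+np.array([v[0]*np.cos(a)+v[1]*np.sin(a),-v[0]*np.sin(a)+v[1]*np.cos(a)])-p[:2]
    print(g,(np.r_[w,0]@M/.1)[:2].round(3),round(np.degrees(a)/180,3))
E
python3 arc.py 32 36 40 44 48 52 56 60 64 68 72 76 80 84 86
```

```text
angle 28.45179881374756 r 0.1100854937218147 [-2.6399314  -1.86417309  1.94895407] 0.1454060666280442
[] [0.45092643 0.087175   0.13360697]
[] [0.45092643 0.087175   0.13360697]
32.0 [0.065 0.021] 0.02
36.0 [0.136 0.052] 0.042
40.0 [0.204 0.088] 0.064
44.0 [0.269 0.128] 0.086
48.0 [0.332 0.174] 0.109
52.0 [0.391 0.223] 0.131
56.0 [0.446 0.276] 0.153
60.0 [0.498 0.334] 0.175
64.0 [0.546 0.394] 0.197
68.0 [0.589 0.458] 0.22
72.0 [0.627 0.525] 0.242
76.0 [0.661 0.594] 0.264
80.0 [0.69  0.665] 0.286
84.0 [0.714 0.739] 0.309
86.0 [0.724 0.776] 0.32
```

Emit:
send_rows(series=[0.065,0.021,0,0.02,0.136,0.052,0,0.042,0.204,0.088,0,0.064,0.269,0.128,0,0.086,0.332,0.174,0,0.109,0.391,0.223,0,0.131,0.446,0.276,0,0.153,0.498,0.334,0,0.175,0.498,0.334,0,0.175])

```text
time_s: 30.08
eef_pos: [0.4664, 0.1452, 0.1336]
ee_rot: [-2.453, -1.962, 0.001]
wrist_force: [-5.4, -0.1, 7.0]
finger_gap: 0.147
grasp_force: 30.0
```

```bash
python3 arc.py 64 68 72 76 80 84 87 89; python3 -c "
from h import *
print(observe()['joint_positions'])"
```

```text
angle 60.04899201404331 r 0.1104419507699826 [-5.43587707 -0.05458409  7.02960656] 0.1468272629801475
[] [0.46639081 0.14519035 0.13357469]
[] [0.46639081 0.14519035 0.13357469]
64.0 [0.071 0.027] 0.022
68.0 [0.141 0.059] 0.044
72.0 [0.209 0.095] 0.066
76.0 [0.274 0.136] 0.089
80.0 [0.337 0.182] 0.111
84.0 [0.395 0.232] 0.133
87.0 [0.437 0.272] 0.15
89.0 [0.464 0.3  ] 0.161
[1.78643234e-01 4.10635784e-01 1.77295700e+00 4.08918114e-04
 9.59030737e-01 3.98959574e-01]
```

Emit:
send_rows(series=[0.071,0.027,0,0.022,0.141,0.059,0,0.044,0.209,0.095,0,0.066,0.274,0.136,0,0.089,0.337,0.182,0,0.111,0.395,0.232,0,0.133,0.437,0.272,0,0.15,0.45,0.286,0,0.155,0.45,0.286,0,0.155,0.45,0.286,0,0.155])

```text
time_s: 31.52
eef_pos: [0.5039, 0.183, 0.1336]
ee_rot: [-2.852, -1.314, 0.001]
wrist_force: [-6.3, 6.7, 6.1]
finger_gap: 0.148
grasp_force: 30.0
```

```bash
python3 arc.py 88; python3 - <<'E'
from h import *
a=cams.read_camera("top")["img"]; b=cams.read_camera("side")["img"]
cv2.imwrite("pics/f6.png",cv2.resize(np.vstack([a[100:330,100:],b[60:344,:412]]) if 0 else np.hstack([a,b]),(800,300)))
cv2.imwrite("pics/f7.png",cv2.resize(np.hstack([a[130:300,200:440],b[130:300,60:300]]),(800,283),interpolation=2))
for n in("side","top"):
    print([(q,[(round(d["conf"],2),np.round(d["xyz"],3)) for d in cams.place_of(n,q)[:3]]) for q in("lid","gate","jug","bottle_bench","bottle_left")])
E
```

```text
angle 87.91161963142936 r 0.11064048163517896 [-6.27462463  6.72437871  6.11371634] 0.1479638036665308
[(0.85, array([0.5017, 0.1854, 0.1806]))] [0.5038807 0.1829754 0.1336101]
[(0.64, array([0.5051, 0.1823, 0.1792]))] [0.5038807 0.1829754 0.1336101]
88.0 [0.001 0.003] 0.0
[('lid', [(0.57, array([ 0.462, -0.288, -0.002]))]), ('gate', [(0.83, array([0.564, 0.09 , 0.003]))]), ('jug', [(0.6, array([0.643, 0.443, 0.002]))]), ('bottle_bench', [(0.97, array([0.448, 0.459, 0.003])), (0.81, array([ 0.467,  0.553, -0.002]))]), ('bottle_left', [(0.58, array([ 0.69 , -0.082,  0.007]))])]
[('lid', [(0.73, array([ 0.46 , -0.292, -0.   ]))]), ('gate', [(0.42, array([ 0.448,  0.454, -0.   ]))]), ('jug', [(0.95, array([0.646, 0.444, 0.002])), (0.36, array([ 0.463, -0.295, -0.   ]))]), ('bottle_bench', [(0.9, array([ 0.342,  0.458, -0.004])), (0.7, array([0.461, 0.55 , 0.002])), (0.64, array([0.446, 0.455, 0.001]))]), ('bottle_left', [(0.8, array([ 0.688, -0.081,  0.006])), (0.36, array([ 0.646, -0.163,  0.003]))])]
```

View pics/f6.png

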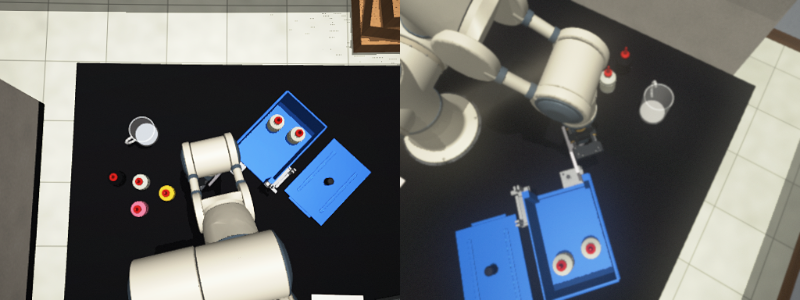

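View pics/f7.png

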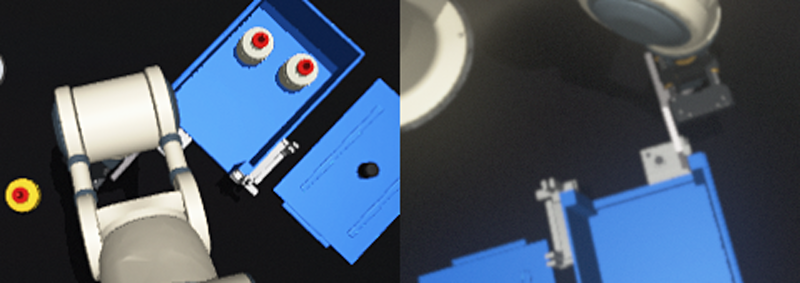

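The gate stands square to the tote's end and is held in the gripper, seen in the side half of the second picture at (670,110). The lid lies flat beside the tote, both catches are squeezed, and the bottles and jug haven't moved. I'm handing it in.

```bash
python3 -c "
from bench import job
print(job.job_done())"
```

```text
the job is handed in; nothing more can be done
None
```

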